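# Flick the plate turner and brake it on its mark

## Robot

A 6-joint arm with a two-finger parallel gripper is mounted at the origin on a cart in front of the work surface, level with it; the furniture and walls round the work are solid. World frame = base frame: x ahead of the robot, y to its left, z up, the work surface at z = 0. Lengths are in mm, angles in rad, forces in N, time in s.
With the tool pointing down it reaches from about 275 to 1000 mm from the base axis. Payload 8.4 kg.
Tool frame: the origin (TCP) lies on the centre line of the jaws, within the pads' length; the fingertips stand 17 mm ahead of it and the grasp point (between the pads) lies 2 mm behind it (r.tcp_to_tips is the z of the fingertips in the tool frame, in mm); z points along the fingers, y is the direction in which the jaws open and shut (so a half turn about z gives the same grasp; the last joint's range is limited). The gripper opens to 85 mm and grips with 20 to 120 N. Pads are 22 mm wide; open, the fingers measure 114 mm over their backs; the gripper's body (76 mm by 85 mm) begins 54 mm behind the grasp point. The pads swing forward as they close: fully open they stand 13 mm farther back than shut.
Start: joints at [-1.323, 0.353, 1.633, -0, 1.155, -0.002], TCP at [154.505, -605.604, 220.781] pointing down, gripper open.
Joint ranges: [-2.63, 2.63], [-0.92, 2.1], [0.06, 2.66], [-1.3, 4.44], [0, 2.69], [-3.02, 3.02]. Speed limits (rad/s): [2.22, 2.22, 2.79, 3.14, 3.14, 3.14].

## Interface

Orientations are given as [roll, pitch, yaw] about the fixed x, y, z axes, in that order (R = Rz(yaw) Ry(pitch) Rx(roll)).
In Python, from rig import r, cams, job gives the robot as it stands.
- The arm moves only by the tool drive_tool, never from a script. Its argument "deltas" is a list of rows, each a list of 4 numbers: the shift along the tool's x, y, z in cm, then the turn about the tool's z in rad. In form: [[x, y, z, roll], ...]. A call has 1 to 12 rows; each row shifts and turns the commanded pose from where the row before left it, along the tool's axes as they then stand; what a row does not reach is not made up. A row lasts 1/12 s, in which the tool goes at most 41.7 mm and 7.16 degrees, less where a joint would pass 70% of its speed; a pose out of reach is approached as far as the arm can. A call with a gripper value outside its range is refused whole. "jaw" is the closure, from 0 (fully open) to 1 (shut), set as the call begins (left out, the last holds). The fingers move at their own pace and stop on an object; "force" is the grip in N (left out, the last holds). Time passes only in rows, so rows that do not move let the fingers close. It gives the time, the measured TCP pose, the force and the opening at its end, in the units of the state.
- r.sense(): the state, without advancing time (a new reading comes with each control period).
- cams.grab_frame(name): name is "side" or "top" or "wrist"; returns (picture, depth): 480x640x3 uint8, red, green, blue; 480x640 float32, mm along the optical axis (not along the pixel's ray), 0 where there is no reading.
- cams.camera_params(name): a dict with "fx", "fy", "cx", "cy" (pixels), "R" (3x3) and "t" (3): a world point X has camera coordinates R X + t. Camera axes: x right, y down, z forward; pixel columns grow to the right and rows downward; lengths in mm; the calibration is good to about 2 mm. A picture is of the moment at which its call begins: read the wrist's pose just before it. camera_params takes no time and is no camera call; for the wrist camera it gives the pose at the moment of the call.
- job.sign_off(): hands the job in, once; it reports no verdict.
The state is a dict: "clock": time; "qpos": joint angles; "qvel": joint speeds; "joint_efforts": joint torques, N m; "eef_pos": TCP position; "tcp_rot": TCP orientation; "contact_force": force on the tool from outside, world axes, zero at the start; "wrist_torque": the same for the moment, N m; "opening": opening from 0.0 (shut) to 1.0 (fully open).
Only numpy, scipy, OpenCV 4.12 (cv2) and the standard library are available. Lean on these libraries where they do the work, as an engineer would, in place of code of your own. Each camera call takes 0.05 s, during which the arm holds its last target. There are 200 camera calls.

## Task

Check that the plate turner runs freely and park it: with the fingertips, flick one of the blue tabs so that the disc spins anticlockwise (seen from above) and runs on by itself, untouched, until its red mark has gone past the black pointer. Then, on a later turn, gently brake the spinning disc with a fingertip so that the red mark comes to rest at the pointer, within a centimetre, and take the hand away. Do not grasp, lift or shove anything: the turner stays where it stands, the dish stays seated on it, and the other things are left alone.

Things in the scene. Friction and masses are not known exactly. Their poses are not given: they have to be found in the camera images.
- disc (a joint): Angle of the white disc, rad, unlimited, grows anticlockwise seen from above. The red mark is at the pointer at 0, 2 pi, 4 pi...; starts between -5.2 and -3.4. Disc 0.45 kg on a nearly frictionless bearing: per second it loses about 10 % of its speed plus 0.1 rad/s. A few newtons of fingertip on its top stop it within 0.1 s; then it stays put.
- disc_centre (a point): Centre of the disc's flat top, on the turning axis, 50 mm above the worktop. Disc: 156 mm across, 12 mm thick, on a spring spindle: pressed from above it gives up to 6 mm, starting at about 4 N and reaching its stop at about 15 N. The dish sits on its middle between six stops (6 mm high, out to 51 mm from the axis); the flat ring from there to the rim at 78 mm is free for a fingertip.
- tab (a point): Outer end of one of four blue finger tabs that stand straight out from the disc's rim: 10 mm wide, 78 to 100 mm from the axis, underside 39 mm and top 49 mm above the worktop. This one is 45 degrees anticlockwise of the red mark, the others every 90 degrees. Below and beside the tabs is free space down to the worktop, except at the pointer.
- mark (a point): Outer end of the red mark on the disc: a radial stripe 10 mm wide from 52 mm from the axis out to the rim; this point is on the rim, 78 mm from the axis, at top face height. Turns with the disc.
- stop_point (a point): Fixed point on the rim circle in front of the black pointer, 78 mm from the axis, 50 mm above the worktop: the red mark belongs here. Its x axis points outward to the pointer, a black tip on a grey bracket rising from the base on the side away from the robot, 105 to 128 mm from the axis, up to 56 mm high. The tabs pass inside it.
- turner: The whole plate turner: grey base of 152 mm diameter, 2.5 kg, standing loose on the worktop (it may be touched but must not be moved more than 15 mm or tipped). Origin under its centre on the worktop, x towards the pointer, z up. A tall fixed instrument stands beyond it to the left (front face at about x = 0.58, right side at about y = -0.21): keep the gripper clear of it.
- dish_on_disc: Petri dish with a beige filling, 90 mm across and 16 mm high, resting loose on the disc's centre. Origin at the centre of its underside. It turns with the disc and must stay seated.
- spare_dish: Bystander: petri dish, 90 mm across and 16 mm high, on the worktop left of the turner. Origin at the centre of its underside.
- red_marker: Bystander: red and white marker pen, 135 mm long, 15 mm thick, lying on the worktop between the turner and the spare dish. Origin under its middle, long axis y.
- beaker: Bystander: small clear beaker, 64 mm across and 70 mm high, standing farther left, past the spare dish. Origin at the centre of its underside.
Mind the look-alikes: they are no part of the job. Leave any green or pink look-alike of the dish_on_disc alone.

How it is judged:
By the outcome, as a careful person would: the job done as asked, in the order asked, and still so for the second after the job is handed in, with the robot touching nothing.
It also fails if it takes over 59 s, if anything falls off the work surface, if the arm or the gripper's body presses on something with over 40 N, if the wrist force passes 120 N, or if a joint passes its speed limit or range.

## Working session

There is one attempt and no reset: what is moved stays moved. The work goes in short steps, Python scripts to look and compute and a tool call to move; the robot and the scene stay as the last step left them, time stands still between calls to the robot, and variables do not carry over. Pictures are saved under pics/ and viewed, about 8 in all and at most 12, crops included, and the job is handed in when it is done.

Besides the shell and the picture viewer there is one more tool, called after ">>>" as name(argument=value, ...), one argument or row to a line, values as JSON. drive_tool: Moves the arm, as the interface text tells. Its arguments: {"type":"object","properties":{"deltas":{"type":"array"},"jaw":{"type":"number"},"force":{"type":"number"}},"required":["deltas"]}

```bash
mkdir -p pics; ls; python3 - <<'E'
from rig import r,cams,job
import cv2,numpy as np
s=r.sense();print({k:np.round(v,3).tolist() for k,v in s.items()}, r.tcp_to_tips)
a=[]
for n in("top","side"):
    p,d=cams.grab_frame(n);cv2.imwrite(f"pics/{n}0.png",p[:,:,::-1]);np.savez(f"{n}0.npz",p=p,d=d)
    c=cams.camera_params(n);print(n,c)
E
```

```text
pics
{'clock': 0.0, 'qpos': [-1.323, 0.354, 1.634, -0.0, 1.155, -0.002], 'qvel': [-0.0, -0.002, -0.001, -0.002, 0.0, -0.001], 'joint_efforts': [-0.007, -60.525, -34.206, -0.0, 0.009, 0.0], 'eef_pos': [154.38, -605.109, 220.068], 'tcp_rot': [-3.14, -0.0, 0.25], 'contact_force': [-0.375, -0.734, 0.262], 'wrist_torque': [0.028, -0.024, -0.024], 'opening': 1.0} 17.0
top {'fx': 624.1289641722641, 'fy': 624.1289641722641, 'cx': 309.2944598136402, 'cy': 239.8532930308843, 'R': array([[ 0.01232652, -0.99991896, -0.00318375],
       [-0.99357238, -0.01188985, -0.11257242],
       [ 0.11252544,  0.00455091, -0.99363842]]), 't': array([-282.8933693 ,  611.585948  , 1262.52827499])}
side {'fx': 507.10741540013834, 'fy': 507.10741540013834, 'cx': 330.88257743216406, 'cy': 241.44004409941178, 'R': array([[ 0.76561969, -0.6432009 , -0.01091322],
       [-0.54354104, -0.63773177, -0.54576674],
       [ 0.34407795,  0.42378154, -0.83786608]]), 't': array([-624.08863416,  202.59111298, 1078.55143664])}
```

View pics/top0.png

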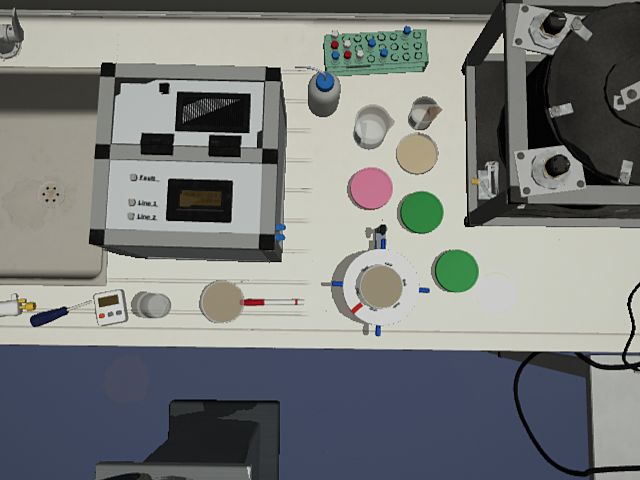

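View pics/side0.png

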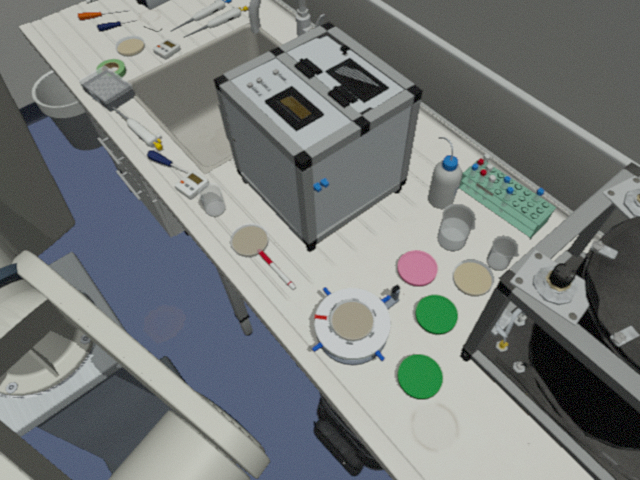

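```bash
cat > h.py <<'E'
from rig import r,cams,job
import cv2,numpy as np
def ray(c,uv,z):
    uv=np.atleast_2d(uv).astype(float)
    d=np.c_[(uv[:,0]-c['cx'])/c['fx'],(uv[:,1]-c['cy'])/c['fy'],np.ones(len(uv))]@c['R']
    o=-c['R'].T@c['t']
    return o+d*((z-o[2])/d[:,2])[:,None]
def mask(p,col):
    h=cv2.cvtColor(p,cv2.COLOR_RGB2HSV); H,S,V=cv2.split(h)
    hit={'blue':(H>100)&(H<125)&(S>130)&(V>60),'red':((H<8)|(H>172))&(S>150)&(V>90)}[col]
    return hit
def pts(n,p,col,z):
    v,u=np.nonzero(mask(p,col)); return ray(cams.camera_params(n),np.c_[u,v],z)
def mark(C,n='top',p=None):
    """angle of mark from red pixels on ring, C=disc centre xy; world angle, count"""
    if p is None: p,_=cams.grab_frame(n)
    q=pts(n,p,'red',50)[:,:2]-C; rr=np.hypot(*q.T); q=q[(rr>50)&(rr<80)]
    if len(q)<4: return None,len(q)
    m=q.mean(0); return float(np.arctan2(m[1],m[0])),len(q)
E
python3 - <<'E'
from h import *
from scipy.optimize import least_squares
for n in("top","side"):
    z=np.load(n+"0.npz");p=z['p'];d=z['d'];c=cams.camera_params(n)
    print(n,"cam",(-c['R'].T@c['t']).round())
    box={'top':(320,440,225,340),'side':(300,410,280,370)}[n]
    m=np.zeros(p.shape[:2],bool);m[box[2]:box[3],box[0]:box[1]]=1
    # blue tabs
    for col,zz in(('blue',49),('red',50)):
        k,l,st,ce=cv2.connectedComponentsWithStats((mask(p,col)&m).astype(np.uint8))
        for i in range(1,k):
            if st[i,4]>5: print(col,ce[i].round(1),st[i,4],ray(c,ce[i],zz).round(1))
    # white disc top by depth: points with height 46..54
    v,u=np.nonzero(m&(d>0)); D=d[v,u]
    X=(np.c_[(u-c['cx'])/c['fx']*D,(v-c['cy'])/c['fy']*D,D]-c['t'])@c['R']
    s=(abs(X[:,2]-50)<5)
    wh=p[v,u].min(1)>170
    Y=X[s&wh]; print(len(Y),np.median(Y,0).round(1))
    hull=cv2.convexHull(Y[:,:2].astype(np.float32)); (cx,cy),rad=cv2.minEnclosingCircle(hull); print("circle",cx,cy,rad)
    # black pointer
    b=(p[v,u].max(1)<50)&(X[:,2]>40)&(X[:,2]<75); print("black",b.sum(),np.median(X[b],0).round(1) if b.any() else None)
E
python3 - <<'E'
import cv2
a=cv2.imread('pics/top0.png')[220:345,315:445];b=cv2.imread('pics/side0.png')[275:375,300:415]
a=cv2.resize(a,(416,400),interpolation=2);b=cv2.resize(b,(384,400),interpolation=2)
cv2.imwrite('pics/crop0.png',cv2.hconcat([a,b]))
E
```

```text
top cam [ 469. -281. 1322.]
blue [382.9 243.3] 45 [[ 607.9 -426.5   49. ]]
blue [336.9 283.3] 46 [[ 524.9 -332.9   49. ]]
blue [423.4 289.7] 39 [[ 514.  -508.8   49. ]]
blue [377.6 330.4] 41 [[ 430.9 -415.6   49. ]]
red [356.1 307.8] 51 [[ 475.7 -372.    50. ]]
2484 [ 521.3 -428.1   49.7]
circle 520.5574951171875 -422.1191101074219 77.94702911376953
black 54 [ 636.5 -424.    55.6]
side cam [ 217. -729. 1007.]
blue [326.4 291.1] 23 [[ 522.3 -334.6   49. ]]
blue [386.  298.6] 32 [[ 606.3 -429.1   49. ]]
blue [317.4 346.4] 41 [[ 429.8 -417.9   49. ]]
blue [379.  354.8] 41 [[ 511.2 -509.7   49. ]]
red [320.2 316.8] 28 [[ 474.5 -372.3   50. ]]
2403 [ 512.6 -435.    50. ]
circle 517.9127807617188 -421.1285400390625 78.29693603515625
black 28 [ 633.9 -427.1   55.4]
```

View pics/crop0.png

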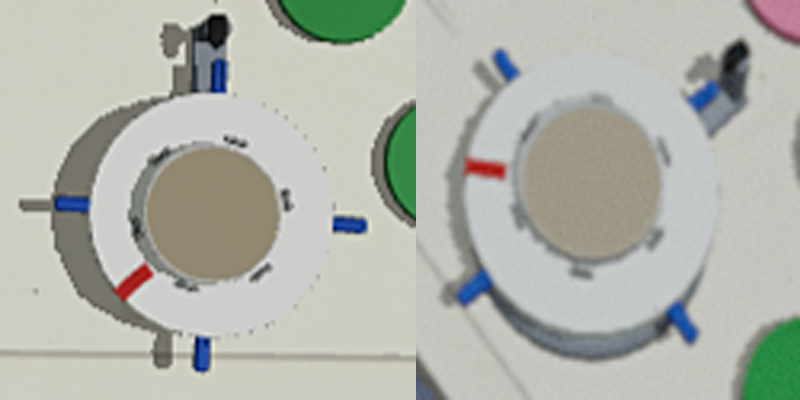

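The turner is centred at about (518.5, -421.8). The red mark sits about 133° anticlockwise of the pointer (top crop, pixel (356,308)), and the pointer is straight ahead at (635, -425). The only disc with blue tabs, a red mark and the beige dish is at top pixel (380,287). The green and pink dishes and the other beige dishes are look-alikes or bystanders. I'll flick the tab nearest the robot, at (430, -416.5).

>>> drive_tool(
  deltas=[
    [0, 0, 0, 0.083],
    [0, 0, 0, 0.083],
    [0, 0, 0, 0.083],
    [2.9, -2.4, 0, 0],
    [2.9, -2.4, 0, 0],
    [2.9, -2.4, 0, 0],
    [2.9, -2.4, 0, 0],
    [2.9, -2.4, 0, 0],
    [2.9, -2.4, 0, 0],
    [2.9, -2.4, 0, 0],
    [2.9, -2.4, 0, 0],
    [0, 0, 0, 0],
  ],
  jaw=1,
  force=20,
)

```text
clock: 1.1
eef_pos: [390.4, -409.5, 220.6]
tcp_rot: [-3.14, -0.001, 0.004]
contact_force: [0.1, 0.3, 0.0]
opening: -0.0
```

>>> drive_tool(
  deltas=[
    [1.5, -1.4, 0, 0],
    [1.6, -1.4, 2, 0],
    [0, 0, 3, 0],
    [0, 0, 3, 0],
    [0, 0, 3, 0],
    [0, 0, 2, 0],
    [0, 0, 0, 0],
    [0, 0, 0, 0],
  ],
)

```text
clock: 1.77
eef_pos: [416.6, -384.9, 90.0]
tcp_rot: [-3.14, 0.002, 0.001]
contact_force: [0.6, 1.0, -0.0]
opening: -0.002
```

```bash
python3 - <<'E'
from h import *
s=r.sense();print(s['eef_pos'].round(1) if hasattr(s['eef_pos'],'round') else s['eef_pos'],s['clock'])
p,d=cams.grab_frame('side');q,_=cams.grab_frame('top')
a=cv2.resize(q[200:360,300:460],(400,400));b=cv2.resize(p[240:400,260:420],(400,400))
cv2.imwrite('pics/pre.png',cv2.hconcat([a,b])[:,:,::-1])
print(mark(np.array([518.5,-421.8]),'top',q),mark(np.array([518,-422.5]),'side',p))
E
```

```text
[ 416.6 -384.9   90. ] 1.7667
(2.26717676440394, 40) (2.284042253864622, 29)
```

View pics/pre.png

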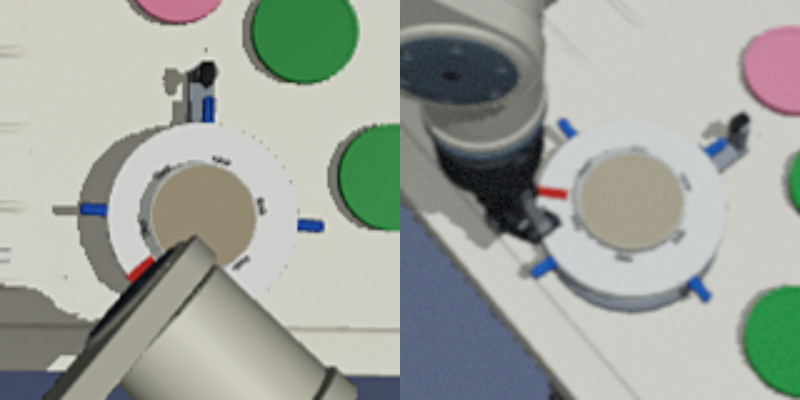

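Left panel (top): the disc's far half is clear of the arm, with the mark at (142,268). Right panel (side): the shut fingers are beside the near tab (543,267) on its left, and the mark at (551,193) is visible. Next I lower beside the tab.

>>> drive_tool(
  deltas=[
    [0.4, 0, 1.5, 0],
    [0, 0, 1.5, 0],
    [0, 0, 0.5, 0],
    [0, 0, 0, 0],
    [0, 0, 0, 0],
  ],
)

```text
clock: 2.28
eef_pos: [421.7, -385.9, 56.9]
tcp_rot: [3.141, -0.001, 0.001]
contact_force: [0.9, 0.5, 1.0]
opening: -0.004
```

>>> drive_tool(
  deltas=[
    [0, 0.5, 0, 0],
    [0, 1.1, 0, 0],
    [0, 1.7, 0, 0],
    [0, 2.1, 0, 0],
    [0, 2.1, 0, 0],
    [-1.0, 0.5, -1.5, 0],
    [-0.5, 0, -2.5, 0],
    [0, 0, -2, 0],
  ],
)

```text
clock: 2.95
eef_pos: [404.8, -466.4, 117.3]
tcp_rot: [-3.141, 0.001, -0.001]
contact_force: [0.4, -0.1, 0.5]
opening: 0.005
```

```bash
cat > m.py <<'E'
from h import *
import sys
def run(k=3,P=-0.032):
    o=[]
    for i in range(k):
        t=float(r.sense()['clock']); n=('side','top')[i%2]
        C=np.array([519.2,-421.2]) if n=='top' else np.array([517.6,-422.6])
        a,c=mark(C,n)
        o.append((t,n,None if a is None else round(a-P,3),c)); print(*o[-1])
    g=[(t,a) for t,n,a,c in o if a is not None and c>15]
    if len(g)>1:
        t,a=np.array(g).T; a=np.unwrap(a); w,b=np.polyfit(t,a,1); tn=float(r.sense()['clock'])
        an=w*tn+b; print("now",tn,"ang",round(an,3),"w",round(w,3),"to go",round(-an%(2*np.pi),3))
    print(r.sense()['eef_pos'])
run(int(sys.argv[1]))
E
python3 m.py 4
```

```text
2.95 side None 0
3.0 top 2.326 51
3.05 side None 0
3.1 top 2.326 51
now 3.15 ang 2.326 w -0.0 to go 3.957
[ 406.35718729 -466.18304926  117.08617316]
```

```bash
python3 - <<'E'
from h import *
p,d=cams.grab_frame('side');q,dw=cams.grab_frame('wrist')
np.savez('s1.npz',p=p,d=d)
b=cv2.resize(p[200:400,240:440],(400,400))
cv2.imwrite('pics/post.png',cv2.hconcat([b,cv2.resize(q,(400,400))])[:,:,::-1])
E
python3 m.py 2
```

```text
3.25 side None 0
3.3 top 2.326 51
[ 405.96632925 -464.95106973  115.00551252]
```

View pics/post.png

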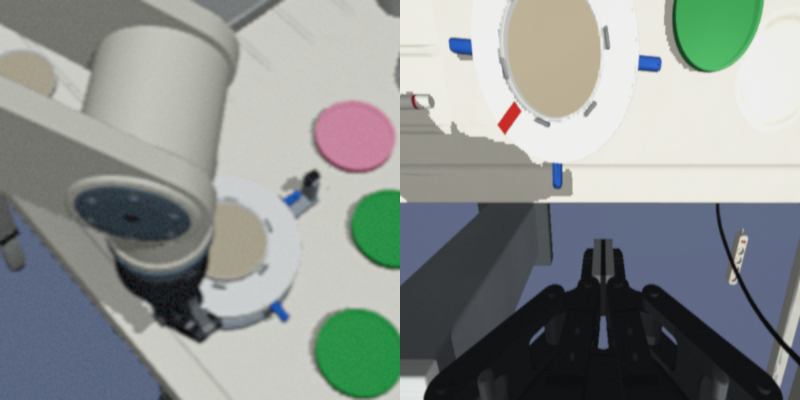

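```bash
python3 - <<'E'
from h import *
z=np.load('s1.npz');p=z['p'];d=z['d'];c=cams.camera_params('side')
v,u=np.mgrid[330:375,310:365];v=v.ravel();u=u.ravel();D=d[v,u]
X=(np.c_[(u-c['cx'])/c['fx']*D,(v-c['cy'])/c['fy']*D,D]-c['t'])@c['R']
s=(D>0)&(X[:,2]>60)&(X[:,2]<150);i=np.argsort(X[s][:,2])[:25]
print(np.c_[u[s],v[s],X[s]][i].round(0))
for lo in range(80,150,10):
    k=s&(X[:,2]>lo)&(X[:,2]<lo+10)
    if k.any(): print(lo,X[k].min(0).round(),X[k].max(0).round())
print(r.sense()['eef_pos'])
E
```

```text
[[ 353.  340.  490. -457.   60.]
 [ 359.  339.  500. -463.   60.]
 [ 362.  338.  506. -465.   60.]
 [ 344.  338.  479. -442.   60.]
 [ 347.  339.  481. -448.   61.]
 [ 353.  339.  490. -455.   61.]
 [ 356.  333.  503. -450.   61.]
 [ 353.  331.  502. -443.   62.]
 [ 350.  330.  498. -437.   62.]
 [ 353.  332.  500. -444.   62.]
 [ 360.  338.  502. -463.   62.]
 [ 351.  332.  497. -442.   62.]
 [ 364.  336.  511. -465.   62.]
 [ 349.  333.  493. -441.   62.]
 [ 348.  339.  483. -449.   62.]
 [ 355.  331.  504. -446.   62.]
 [ 354.  333.  500. -448.   62.]
 [ 346.  334.  487. -439.   62.]
 [ 351.  333.  496. -444.   62.]
 [ 353.  337.  493. -453.   62.]
 [ 346.  335.  485. -440.   62.]
 [ 350.  333.  494. -442.   63.]
 [ 352.  336.  493. -450.   63.]
 [ 346.  339.  480. -447.   63.]
 [ 358.  334.  505. -454.   63.]]
130 [ 394. -477.  132.] [ 399. -462.  139.]
140 [ 394. -480.  141.] [ 399. -460.  148.]
[ 405.96632925 -464.95106973  115.00551252]
```

```bash
python3 - <<'E'
from h import *
z=np.load('s1.npz');p=z['p'];d=z['d'];c=cams.camera_params('side')
for zz in (98,115,130,150):
    X=c['R']@np.array([406,-465,zz])+c['t'];u,v=X[0]/X[2]*c['fx']+c['cx'],X[1]/X[2]*c['fy']+c['cy'];print(zz,round(u),round(v),d[int(v),int(u)],round(X[2]))
cv2.imwrite('pics/tip.png',cv2.resize(p[325:395,300:380],(640,560),interpolation=0)[:,:,::-1])
E
```

```text
98 323 363 899.83966 939
115 322 360 887.5718 925
130 322 357 851.50354 912
150 322 353 823.47876 896
```

View pics/tip.png

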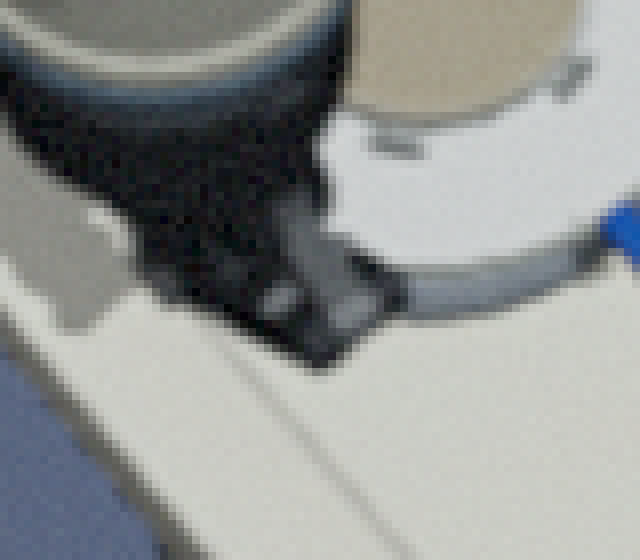

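```bash
python3 - <<'E'
from h import *
print(r.tcp_to_tips,[x for x in dir(r) if x[0]!='_'])
s=r.sense();p,d=cams.grab_frame('wrist');c=cams.camera_params('wrist')
print(s['eef_pos'],s['opening'],(-c['R'].T@c['t']).round())
v,u=np.mgrid[280:400,280:370];v=v.ravel();u=u.ravel();D=d[v,u]
X=(np.c_[(u-c['cx'])/c['fx']*D,(v-c['cy'])/c['fy']*D,D]-c['t'])@c['R']
ok=(D>0)&(D<400)
for vv in range(280,400,6):
    k=ok&(v==vv)
    if k.any(): print(vv,u[k].min(),u[k].max(),X[k].min(0).round(),X[k].max(0).round())
E
```

```text
17.0 ['MotionError', 'sense', 'tcp_to_tips']
[ 405.96632925 -464.95106973  115.00551252] -0.0007702748393803103 [ 489. -465.  267.]
292 310 339 [ 415. -472.  132.] [ 417. -459.  135.]
298 299 350 [ 411. -477.  131.] [ 416. -454.  140.]
304 294 355 [ 411. -479.  136.] [ 417. -452.  145.]
310 293 356 [ 411. -479.  140.] [ 417. -452.  150.]
316 292 357 [ 411. -479.  144.] [ 417. -452.  154.]
322 291 358 [ 411. -479.  150.] [ 417. -452.  158.]
328 290 359 [ 411. -479.  154.] [ 417. -452.  162.]
334 289 360 [ 414. -478.  161.] [ 419. -453.  169.]
340 284 365 [ 411. -479.  162.] [ 419. -452.  172.]
346 280 369 [ 409. -481.  162.] [ 418. -450.  173.]
352 280 369 [ 406. -480.  161.] [ 418. -451.  177.]
358 280 369 [ 403. -479.  162.] [ 418. -451.  180.]
364 280 369 [ 401. -479.  162.] [ 418. -452.  182.]
370 280 369 [ 398. -479.  161.] [ 418. -452.  185.]
376 280 369 [ 395. -478.  162.] [ 423. -453.  193.]
382 280 369 [ 399. -477.  169.] [ 423. -453.  196.]
388 280 369 [ 398. -477.  171.] [ 423. -454.  197.]
394 280 369 [ 395. -477.  170.] [ 423. -454.  199.]
```

```bash
python3 - <<'E'
from h import *
p,d=cams.grab_frame('wrist');c=cams.camera_params('wrist')
for (u,v) in [(250,190),(325,170),(505,170),(330,80),(320,295),(330,295),(330,292)]:
    D=float(d[v,u]);X=(np.array([(u-c['cx'])/c['fx']*D,(v-c['cy'])/c['fy']*D,D])-c['t'])@c['R'];print(u,v,p[v,u],round(D),X.round(1))
z=np.load('s1.npz');d=z['d'];c=cams.camera_params('side')
for (u,v) in [(340,370),(340,367),(343,363),(336,366),(345,361)]:
    D=float(d[v,u]);X=(np.array([(u-c['cx'])/c['fx']*D,(v-c['cy'])/c['fy']*D,D])-c['t'])@c['R'];print('side',u,v,round(D),X.round(1))
E
```

```text
250 190 [239 240 239] 221 [ 444.  -417.1   49.2]
325 170 [239 239 238] 217 [ 456.8 -465.6   48.4]
505 170 [235 234 225] 266 [ 449.7 -605.9   -0.7]
330 80 [239 240 238] 199 [ 509.1 -468.5   49.4]
320 295 [61 63 64] 146 [ 416.5 -463.5  137.4]
330 295 [66 68 69] 147 [ 416.  -467.8  136.3]
330 292 [66 69 70] 149 [ 416.6 -467.8  134.8]
side 340 370 809 [ 394.7 -526.7  218. ]
side 340 367 810 [ 397.7 -523.3  219. ]
side 343 363 809 [ 404.7 -522.5  223.2]
side 336 366 809 [ 393.3 -518.6  221.5]
side 345 361 814 [ 410.  -521.3  220.3]
```

Both the side and wrist depth put the shut fingertips at z≈131 while the TCP reads 115. So they end about 16 mm behind the TCP point, not 17 mm ahead, and the flick passed above the disc without touching it. I'll go back and come down lower.

>>> drive_tool(
  deltas=[
    [0.8, -2.7, 0, 0],
    [0.7, -2.7, 0, 0],
    [0, -2.6, 0, 0],
    [0, 0, 2, 0],
    [0, 0, 3, 0],
    [0, 0, 0, 0],
    [0, 0, 0, 0],
  ],
)

```text
clock: 4.03
eef_pos: [420.4, -384.3, 64.6]
tcp_rot: [-3.139, 0.003, 0.001]
contact_force: [-0.2, -0.3, 0.7]
opening: -0.006
```

```bash
cat > tip.py <<'E'
from h import *
s=r.sense();p,d=cams.grab_frame('wrist');c=cams.camera_params('wrist')
v,u=np.mgrid[270:480,290:360];v=v.ravel();u=u.ravel();D=d[v,u]
X=(np.c_[(u-c['cx'])/c['fx']*D,(v-c['cy'])/c['fy']*D,D]-c['t'])@c['R']
e=s['eef_pos'];k=(D>0)&(D<180)&(abs(X[:,0]-e[0])<15)&(abs(X[:,1]-e[1])<20)
print(e.round(1),s['contact_force'],"lowest",X[k][np.argsort(X[k][:,2])[:4]].round(1), "r",r.sense()['clock'])
E
python3 tip.py
```

```text
[ 420.4 -384.3   64.6] [-0.16990937 -0.28278705  0.70893216] lowest [[ 430.2 -388.2   78.1]
 [ 430.4 -383.2   78.6]
 [ 430.5 -381.8   78.7]
 [ 430.1 -380.    78.9]] r 4.0833
```

>>> drive_tool(
  deltas=[
    [0, 0, 1.3, 0],
    [0, 0, 1.3, 0],
    [0, 0, 0, 0],
    [0, 0, 0, 0],
  ],
)

```text
clock: 4.42
eef_pos: [421.5, -385.9, 40.6]
tcp_rot: [3.141, -0.0, 0.0]
contact_force: [-1.0, 0.0, 0.6]
opening: 0.001
```

```bash
python3 tip.py; python3 - <<'E'
from h import *
p,d=cams.grab_frame('wrist');cv2.imwrite('pics/w2.png',p[:,:,::-1])
E
```

```text
[ 421.5 -385.9   40.6] [-1.02295269  0.00361832  0.59122716] lowest [[ 430.9 -388.5   53.6]
 [ 431.  -382.2   53.8]
 [ 431.  -389.9   53.8]
 [ 431.1 -385.3   54. ]] r 4.4667
```

View pics/w2.png

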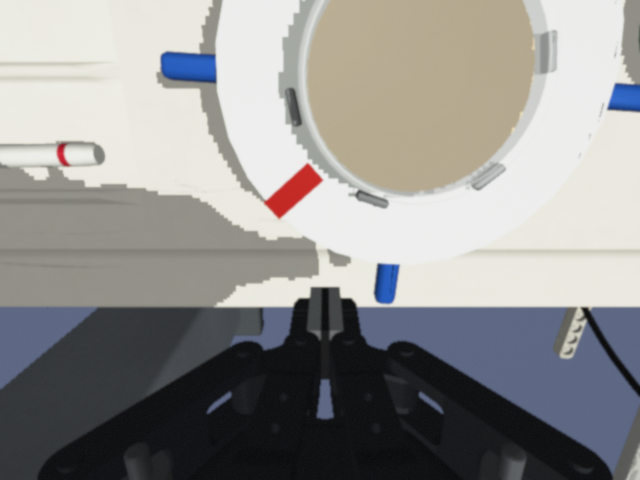

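>>> drive_tool(
  deltas=[
    [0, 0, 0.8, 0],
    [0, 0, 0.7, 0],
    [0, 0, 0, 0],
    [0, 0.6, 0, 0],
    [0, 1.3, 0, 0],
    [0, 1.8, 0, 0],
    [0, 1.9, 0, 0],
    [0, 1.9, 0, 0],
    [-1.0, 0.6, -1.5, 0],
    [-0.5, 0, -2.5, 0],
    [0, 0, -2, 0],
  ],
)

```text
clock: 5.43
eef_pos: [404.6, -467.3, 86.1]
tcp_rot: [-3.141, 0.001, -0.001]
contact_force: [0.6, -0.2, 0.6]
opening: -0.001
```

```bash
python3 m.py 6
```

```text
5.4333 side -2.607 17
5.4833 top -2.48 47
5.5333 side -2.367 32
5.5833 top -2.229 46
5.6333 side -2.113 33
5.6833 top -1.987 44
now 5.7333 ang -1.863 w 2.479 to go 1.863
[ 405.85418625 -466.13913672   84.45470936]
```

Running freely at 2.48 rad/s. I'll move to hover over the free ring on the near side without touching it.

>>> drive_tool(
  deltas=[
    [1.6, -1.5, 0, 0],
    [1.6, -1.5, 0, 0],
    [1.5, -1.4, 0, 0],
    [0, 0, 1.5, 0],
    [0, 0, 1.3, 0],
    [0, 0, 1.0, 0],
    [0, 0, 0, 0],
    [0, 0, 0, 0],
    [0, 0, 0, 0],
  ],
)

```text
clock: 6.48
eef_pos: [453.0, -422.8, 46.7]
tcp_rot: [-3.141, 0.0, 0.0]
contact_force: [0.2, 0.0, 1.1]
opening: -0.0
```

```bash
python3 tip.py; python3 m.py 4
```

```text
[ 453.  -422.8   46.7] [0.18342938 0.02476995 1.08118674] lowest [[ 458.8 -416.7   47.7]
 [ 449.3 -407.5   47.7]
 [ 457.3 -418.7   48. ]
 [ 464.9 -408.    48. ]] r 6.5333
6.5333 side -0.013 24
6.5833 top 0.074 46
6.6333 side 0.201 21
6.6833 top 0.288 47
now 6.7333 ang 0.395 w 2.06 to go 5.888
[ 453.49247843 -422.7845705    47.35745391]
```

>>> drive_tool(
  deltas=[
    [0, 0, 0.5, 0],
    [0, 0, 0, 0],
  ],
)

```text
clock: 6.9
eef_pos: [453.1, -422.2, 41.3]
tcp_rot: [-3.141, 0.0, 0.001]
contact_force: [-0.6, 0.8, -0.1]
opening: 0.001
```

```bash
cat > tip2.py <<'E'
from h import *
s=r.sense();p,d=cams.grab_frame('wrist');c=cams.camera_params('wrist')
for u in (318,324,330):
    o=[]
    for v in range(278,300):
        D=float(d[v,u]);X=(np.array([(u-c['cx'])/c['fx']*D,(v-c['cy'])/c['fy']*D,D])-c['t'])@c['R']
        o.append((v,int(p[v,u].max()),X[[0,2]].round(1).tolist()))
    j=[i for i in o if i[1]<120][:2];k=[i for i in o if i[1]>150][-1:];print(u,k,j)
print(s['eef_pos'].round(1),s['contact_force'].round(1))
E
python3 tip2.py; python3 m.py 3
```

```text
318 [(278, 151, [464.7, 49.8])] [(287, 89, [462.9, 55.2]), (288, 67, [463.1, 56.6])]
324 [] [(286, 116, [460.8, 50.3]), (287, 73, [463.0, 55.5])]
330 [] [(287, 86, [462.8, 55.0]), (288, 66, [462.8, 56.0])]
[ 453.1 -422.2   41.3] [-0.6  0.8 -0.1]
6.95 side 0.848 9
7.0 top 0.946 48
7.05 side None 0
[ 453.32780975 -422.32159056   41.72531948]
```

>>> drive_tool(
  deltas=[
    [0, 0, 0.2, 0],
    [0, 0, 0, 0],
    [0, 0, 0, 0],
    [0, 0, 0, 0],
    [0, 0, 0, 0],
    [0, 0, 0, 0],
    [0, 0, 0, 0],
    [0, 0, 0, 0],
    [0, 0, 0, 0],
    [0, 0, 0, 0],
    [0, 0, 0, 0],
    [0, 0, 0, 0],
  ],
)

```text
clock: 8.1
eef_pos: [453.4, -422.4, 39.8]
tcp_rot: [-3.142, -0.0, 0.001]
contact_force: [0.2, -0.6, -0.3]
opening: 0.0
```

```bash
python3 tip2.py;sed -i "s/('side','top')\[i%2\]/'top'/" m.py; python3 m.py 3
```

```text
318 [(280, 152, [464.5, 49.4])] [(287, 90, [463.1, 53.7]), (288, 69, [462.6, 53.6])]
324 [(280, 151, [464.2, 48.7])] [(286, 118, [462.1, 50.8]), (287, 73, [462.9, 53.3])]
330 [(279, 159, [464.7, 48.7])] [(287, 88, [462.8, 53.0]), (288, 66, [463.0, 54.3])]
[ 453.4 -422.4   39.8] [ 0.2 -0.6 -0.3]
8.15 top 2.013 25
8.2 top 2.032 19
8.25 top 2.054 16
now 8.3 ang 2.074 w 0.41 to go 4.209
[ 453.34804888 -422.37529364   39.76919996]
```

```bash
cat > tabs.py <<'E'
from h import *
import sys
def tabs(P=-0.032):
    C=np.array([519.2,-421.2]);o=[]
    for i in range(int(sys.argv[1])):
        t=float(r.sense()['clock']);p,_=cams.grab_frame('top')
        q=pts('top',p,'blue',49)[:,:2]-C;rr=np.hypot(*q.T);q=q[(rr>80)&(rr<102)]
        a=np.arctan2(q[:,1],q[:,0])-P-np.pi/4
        m=np.angle(np.exp(4j*a).mean())/4
        k=mark(C,'top',p); km=None if k[0] is None else k[0]-P
        o.append((t,m)); print(round(t,3),"mod90",round(m,3),len(q),"mark",km,k[1])
    if len(o)>1:
        t,a=np.array(o).T;a=np.unwrap(a,period=np.pi/2);w,b=np.polyfit(t,a,1);tn=float(r.sense()['clock'])
        print("now",round(tn,3),"ang mod90",round(w*tn+b,3),"w",round(w,3))
tabs()
E
python3 tabs.py 3
```

```text
8.3 mod90 0.531 91 mark 2.067031085041242 13
8.35 mod90 0.556 102 mark 2.0910240914199107 11
8.4 mod90 0.582 112 mark 2.117547635056713 8
now 8.45 ang mod90 0.607 w 0.507
```

The disc has slowed to 0.5 rad/s, so the tip was brushing it: the true tip ends about 3 mm lower than the visible edge. It won't reach the pointer again from here. I'll lift off and repeat the whole sequence, as there's plenty of time.

>>> drive_tool(
  deltas=[
    [0, 0, -1.0, 0],
    [0, 0, -2.0, 0],
    [-1.6, -1.2, -1.5, 0],
    [-1.6, -1.2, 0, 0],
    [0, -1.3, 0, 0],
    [0, 0, 0, 0],
    [0, 0, 0, 0],
    [0, 0, 0, 0],
  ],
)

```text
clock: 9.12
eef_pos: [422.2, -385.8, 85.0]
tcp_rot: [3.141, -0.001, 0.001]
contact_force: [-0.2, 1.0, -0.1]
opening: 0.003
```

```bash
python3 tabs.py 3; python3 m.py 1
```

```text
9.117 mod90 -0.653 119 mark None 0
9.167 mod90 -0.634 118 mark None 0
9.217 mod90 -0.612 117 mark None 0
now 9.267 ang mod90 -0.591 w 0.418
9.2667 top None 0
[ 421.67045705 -385.7470682    84.55240706]
```

>>> drive_tool(
  deltas=[
    [1.2, -2.0, 0, 0],
    [1.2, -2.0, 0, 0],
    [1.2, -2.1, 0, 0],
    [0, 0, 0, 0],
    [0, 0, 0, 0],
    [0, 0, 0, 0],
    [0, 0, 0, 0],
    [0, 0, 0, 0],
    [0, 0, 0, 0],
    [0, 0, 0, 0],
    [0, 0, 0, 0],
    [0, 0, 0, 0],
  ],
)

```text
clock: 10.32
eef_pos: [457.2, -324.6, 84.8]
tcp_rot: [3.142, -0.0, 0.0]
contact_force: [-0.3, -0.6, 0.2]
opening: -0.001
```

>>> drive_tool(
  deltas=[
    [0, 0, 0, 0],
    [0, 0, 0, 0],
    [0, 0, 0, 0],
    [0, 0, 0, 0],
    [0, 0, 0, 0],
    [0, 0, 0, 0],
    [0, 0, 0, 0],
    [0, 0, 0, 0],
    [0, 0, 0, 0],
    [0, 0, 0, 0],
    [0, 0, 0, 0],
    [0, 0, 0, 0],
  ],
)

```text
clock: 11.32
eef_pos: [457.3, -324.4, 84.8]
tcp_rot: [-3.142, 0.0, 0.001]
contact_force: [-0.5, -0.2, 0.4]
opening: -0.004
```

>>> drive_tool(
  deltas=[
    [0, 0, 0, 0],
    [0, 0, 0, 0],
    [0, 0, 0, 0],
    [0, 0, 0, 0],
    [0, 0, 0, 0],
    [0, 0, 0, 0],
    [0, 0, 0, 0],
    [0, 0, 0, 0],
    [0, 0, 0, 0],
    [0, 0, 0, 0],
    [0, 0, 0, 0],
    [0, 0, 0, 0],
  ],
)

```text
clock: 12.32
eef_pos: [457.3, -324.4, 84.8]
tcp_rot: [-3.142, -0.0, 0.001]
contact_force: [-0.2, -0.5, 0.2]
opening: 0.002
```

```bash
python3 tabs.py 3; sed -i "s/n='top'; C/n='top';C/" m.py; python3 - <<'E'
from h import *
for n in('side','wrist'):
    p,_=cams.grab_frame(n); cv2.imwrite(f'pics/x_{n}.png',p[:,:,::-1])
    print(n,r.sense()['eef_pos'].round(1))
    for col,z in(('blue',49),('red',50)):
        k,l,st,ce=cv2.connectedComponentsWithStats(mask(p,col).astype(np.uint8))
        for i in range(1,k):
            if st[i,4]>12:
                X=ray(cams.camera_params(n),ce[i],z)[0];q=X[:2]-[518.5,-421.8]
                if np.hypot(*q)<110: print(col,X.round(1),round(float(np.hypot(*q)),1),round(float(np.degrees(np.arctan2(q[1],q[0]))),1))
E
```

```text
12.317 mod90 0.134 115 mark None 0
12.367 mod90 0.138 117 mark None 0
12.417 mod90 0.142 117 mark None 0
now 12.467 ang mod90 0.146 w 0.083
side [ 457.3 -324.4   84.8]
blue [ 573.  -352.6   49. ] 88.1 51.8
blue [ 585.3 -478.1   49. ] 87.4 -40.1
blue [ 447.6 -368.5   49. ] 88.7 143.1
blue [ 462.7 -491.1   49. ] 89.0 -128.8
red [ 451.1 -429.8   50. ] 67.8 -173.2
wrist [ 457.3 -324.3   84.8]
blue [ 584.4 -471.1   49. ] 82.3 -36.8
blue [ 571.5 -351.9   49. ] 87.7 52.8
blue [ 462.9 -489.5   49. ] 87.6 -129.4
blue [ 450.2 -365.8   49. ] 88.3 140.7
red [ 453.3 -429.3   50. ] 65.6 -173.5
```

>>> drive_tool(
  deltas=[
    [0, 0, 2.0, 0],
    [0, 0, 2.4, 0],
    [0, 0, 1.4, 0],
    [0, 0, 0, 0],
    [-0.6, 1.0, 0, 0],
    [-0.8, 1.6, 0, 0],
    [-1.0, 1.9, 0, 0],
    [-0.8, 2.0, 0, 0],
    [-0.6, 2.0, 0, 0],
    [-0.3, 1.9, 0, 0],
    [-1.0, 0.5, -1.5, 0],
    [0, 0, -2.5, 0],
  ],
)

```text
clock: 13.57
eef_pos: [403.7, -434.8, 66.5]
tcp_rot: [-3.14, 0.002, -0.001]
contact_force: [-0.9, 0.1, 0.3]
opening: 0.004
```

```bash
python3 tabs.py 5
```

```text
13.567 mod90 0.212 105 mark -1.353824763698309 42
13.617 mod90 0.365 126 mark -1.206086019034231 43
13.667 mod90 0.512 138 mark -1.055392686979272 44
13.717 mod90 0.66 133 mark -0.912196577654814 44
13.767 mod90 -0.764 113 mark -0.7680489987343411 44
now 13.817 ang mod90 0.956 w 2.968
```

Spinning freely at 2.97 rad/s, which predicts about 0.9 rad/s at the pointer two turns on. I'll hover clear of it.

>>> drive_tool(
  deltas=[
    [1.6, -0.5, 0, 0],
    [1.6, -0.5, 0, 0],
    [1.6, -0.3, 0, 0],
    [0, 0, 1.0, 0],
    [0, 0, 0.9, 0],
    [0, 0, 0, 0],
    [0, 0, 0, 0],
    [0, 0, 0, 0],
    [0, 0, 0, 0],
    [0, 0, 0, 0],
    [0, 0, 0, 0],
    [0, 0, 0, 0],
  ],
)

```text
clock: 14.82
eef_pos: [454.3, -420.6, 48.1]
tcp_rot: [3.141, -0.0, 0.001]
contact_force: [0.8, -1.1, 0.8]
opening: -0.001
```

```bash
python3 tabs.py 3; python3 tip2.py
```

```text
14.817 mod90 0.543 94 mark 2.114665141048855 17
14.867 mod90 0.671 113 mark 2.252718173564741 9
14.917 mod90 -0.773 107 mark 2.3457898416545118 4
now 14.967 ang mod90 0.925 w 2.546
318 [] [(287, 89, [463.7, 60.9]), (288, 68, [464.4, 63.2])]
324 [] [(286, 118, [457.9, 48.8]), (287, 72, [464.6, 62.6])]
330 [] [(287, 89, [463.3, 60.2]), (288, 67, [464.5, 63.4])]
[ 454.4 -420.5   47.9] [-0.6 -0.7  0.2]
```

>>> drive_tool(
  deltas=[
    [-0.2, 0, 0.4, 0],
    [0, 0, 0, 0],
    [0, 0, 0, 0],
    [0, 0, 0, 0],
    [0, 0, 0, 0],
    [0, 0, 0, 0],
    [0, 0, 0, 0],
    [0, 0, 0, 0],
    [0, 0, 0, 0],
    [0, 0, 0, 0],
    [0, 0, 0, 0],
    [0, 0, 0, 0],
  ],
)

```text
clock: 16.02
eef_pos: [452.4, -420.4, 43.8]
tcp_rot: [3.142, -0.0, 0.001]
contact_force: [-0.2, -0.2, -0.7]
opening: 0.003
```

```bash
python3 tabs.py 3
```

```text
16.017 mod90 0.227 75 mark -1.338116852513445 43
16.067 mod90 0.335 74 mark -1.2348345798022229 45
16.117 mod90 0.443 76 mark -1.1278795674751376 44
now 16.167 ang mod90 0.551 w 2.156
```

>>> drive_tool(
  deltas=[
    [0, 0, 0, 0],
    [0, 0, 0, 0],
    [0, 0, 0, 0],
    [0, 0, 0, 0],
    [0, 0, 0, 0],
    [0, 0, 0, 0],
    [0, 0, 0, 0],
    [0, 0, 0, 0],
    [0, 0, 0, 0],
    [0, 0, 0, 0],
    [0, 0, 0, 0],
    [0, 0, 0, 0],
  ],
)

```text
clock: 17.17
eef_pos: [452.4, -420.4, 43.8]
tcp_rot: [-3.142, 0.0, 0.001]
contact_force: [-0.1, -0.2, 0.3]
opening: 0.002
```

>>> drive_tool(
  deltas=[
    [0, 0, 0, 0],
    [0, 0, 0, 0],
    [0, 0, 0, 0],
    [0, 0, 0, 0],
    [0, 0, 0, 0],
    [0, 0, 0, 0],
    [0, 0, 0, 0],
    [0, 0, 0, 0],
    [0, 0, 0, 0],
    [0, 0, 0, 0],
    [0, 0, 0, 0],
    [0, 0, 0, 0],
  ],
)

```text
clock: 18.17
eef_pos: [452.4, -420.4, 43.8]
tcp_rot: [-3.142, 0.0, 0.001]
contact_force: [-0.3, 0.5, 0.4]
opening: -0.0
```

```bash
python3 tabs.py 4
```

```text
18.167 mod90 -0.478 110 mark None 0
18.217 mod90 -0.4 109 mark None 0
18.267 mod90 -0.322 106 mark None 0
18.317 mod90 -0.245 112 mark None 0
now 18.367 ang mod90 -0.167 w 1.556
```

>>> drive_tool(
  deltas=[
    [0, 0, 0, 0],
    [0, 0, 0, 0],
    [0, 0, 0, 0],
    [0, 0, 0, 0],
    [0, 0, 0, 0],
    [0, 0, 0, 0],
    [0, 0, 0, 0],
    [0, 0, 0, 0],
    [0, 0, 0, 0],
    [0, 0, 0, 0],
    [0, 0, 0, 0],
    [0, 0, 0, 0],
  ],
)

```text
clock: 19.37
eef_pos: [452.4, -420.4, 43.8]
tcp_rot: [3.142, -0.0, 0.001]
contact_force: [-0.8, -0.9, -0.8]
opening: -0.002
```

>>> drive_tool(
  deltas=[
    [0, 0, 0, 0],
    [0, 0, 0, 0],
    [0, 0, 0, 0],
    [0, 0, 0, 0],
    [0, 0, 0, 0],
    [0, 0, 0, 0],
    [0, 0, 0, 0],
    [0, 0, 0, 0],
    [0, 0, 0, 0],
    [0, 0, 0, 0],
    [0, 0, 0, 0],
  ],
)

```text
clock: 20.28
eef_pos: [452.4, -420.3, 43.8]
tcp_rot: [-3.142, 0.0, 0.001]
contact_force: [-0.9, 1.6, 0.1]
opening: -0.0
```

```bash
python3 tabs.py 4
```

```text
20.283 mod90 0.783 115 mark -0.7861645397176923 48
20.333 mod90 -0.733 121 mark -0.735370577762935 48
20.383 mod90 -0.674 118 mark -0.6787710477562197 48
20.433 mod90 -0.621 114 mark -0.6219754734989305 48
now 20.483 ang mod90 1.006 w 1.112
```

>>> drive_tool(
  deltas=[
    [0, 0, 0, 0],
    [0, 0, 0, 0],
    [0, 0, 0, 0],
    [0, 0, 0, 0],
    [0, 0, 0, 0],
    [0, 0, 0.6, 0],
    [0, 0, 0, 0],
    [0, 0, 0, 0],
    [0, 0, 0, 0],
  ],
)

```text
clock: 21.23
eef_pos: [452.7, -420.7, 38.1]
tcp_rot: [3.141, -0.001, 0.001]
contact_force: [0.3, -0.2, 4.0]
opening: 0.003
```

```bash
python3 tabs.py 3
```

```text
21.233 mod90 -0.058 115 mark -0.06118708699620548 50
21.283 mod90 -0.058 115 mark -0.06118708699620548 50
21.333 mod90 -0.058 114 mark -0.06118708699620548 50
now 21.383 ang mod90 -0.058 w 0.003
```

Stopped and held with about 4 N. The mark is about 0.06 rad (4.7 mm) short of my pointer estimate. I'll lift off and check.

>>> drive_tool(
  deltas=[
    [0, 0, -0.5, 0],
    [0, 0, -2, 0],
    [0, 0, -3, 0],
    [-2, 0, -3, 0],
    [-3, 0, -3, 0],
    [-3, 0, -3, 0],
    [-3, 0, 0, 0],
    [0, 0, 0, 0],
    [0, 0, 0, 0],
  ],
)

```text
clock: 22.13
eef_pos: [342.3, -420.4, 182.2]
tcp_rot: [3.141, -0.0, -0.001]
contact_force: [-0.0, -0.5, -1.1]
opening: -0.001
```

```bash
python3 tabs.py 2; python3 - <<'E'
from h import *
ims=[]
for n in('top','side','wrist'):
    p,d=cams.grab_frame(n);c=cams.camera_params(n)
    v,u=np.nonzero(d>0);D=d[v,u];X=(np.c_[(u-c['cx'])/c['fx']*D,(v-c['cy'])/c['fy']*D,D]-c['t'])@c['R']
    B=pts(n,p,'blue',49)[:,:2];rr=np.hypot(*(B-[518.5,-421.8]).T);B=B[(rr>75)&(rr<105)]
    w=p[v,u].min(1)>185
    hull=cv2.convexHull(X[w&(abs(X[:,2]-50)<4)&(np.hypot(X[:,0]-518.5,X[:,1]+421.8)<84)][:,:2].astype(np.float32))
    (cx,cy),R=cv2.minEnclosingCircle(hull)
    q=X-[518.5,-421.8,0];rad=np.hypot(q[:,0],q[:,1])
    b=(p[v,u].max(1)<60)&(X[:,2]>44)&(X[:,2]<60)&(rad>100)&(rad<132)&(q[:,0]>90)
    rd=pts(n,p,'red',50)[:,:2];k=np.hypot(*(rd-[518.5,-421.8]).T);rd=rd[(k>48)&(k<82)]
    print(n,'circle',round(cx,1),round(cy,1),round(R,1),'ptr',b.sum(),np.median(X[b],0).round(1),'red',len(rd),rd.mean(0).round(1) if len(rd) else 0)
    if n=='wrist': cv2.imwrite('pics/fin.png',p[:,:,::-1])
    if n=='top': cv2.imwrite('pics/fint.png',cv2.resize(p[215:345,315:445],(520,520),interpolation=2)[:,:,::-1])
a=cv2.imread('pics/fint.png');b=cv2.imread('pics/fin.png')
b=cv2.resize(b,(280,210));o=np.zeros((520,800,3),np.uint8);o[:,:520]=a;o[:210,520:]=b;cv2.imwrite('pics/fin2.png',o)
E
```

```text
22.133 mod90 -0.103 156 mark -0.10727338991123347 49
22.183 mod90 -0.105 150 mark -0.10727338991123347 49
now 22.233 ang mod90 -0.108 w -0.046
top circle 520.2 -422.3 77.5 ptr 53 [ 637.  -424.3   55.7] red 49 [ 584.3 -430.3]
side circle 517.7 -421.1 78.0 ptr 30 [ 632.9 -427.2   56.3] red 26 [ 583.2 -430.4]
wrist circle 505.0 -421.9 76.3 ptr 0 [nan nan nan] red 0 0
  return _methods._mean(a, axis=axis, dtype=dtype,
  ret = um.true_divide(
```

View pics/fin2.png

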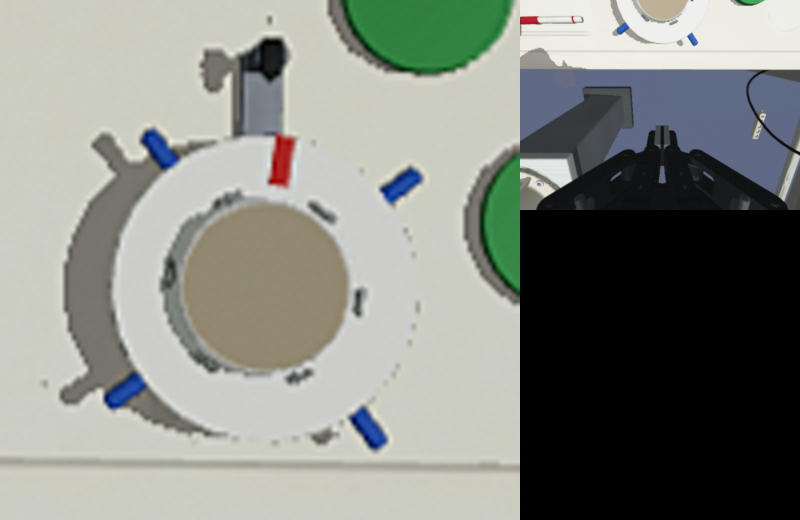

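Lifting let the disc spring back to about -0.10 rad, roughly 8 mm from the pointer. That's inside a centimetre but thinner than my measuring error. 36 s remain, so I'll repeat the full flick, free run and brake, starting the brake later. I'll turn the hand so that the tab at 127° can be flicked straight, as in the first good flick.

>>> drive_tool(
  deltas=[
    [2.9, -2.0, 0, 0],
    [2.9, -2.0, 0, 0],
    [2.9, -2.0, 0, 0],
    [2.9, -2.0, 0, 0],
    [2.5, -1.6, 0, 0],
    [0, 0, 0, 0.124],
    [0, 0, 0, 0.124],
    [0, 0, 0, 0.124],
    [0, 0, 0, 0.124],
    [0, 0, 0, 0.124],
    [0, 0, 0, 0.124],
    [0, 0, 0, 0.124],
  ],
)

```text
clock: 23.38
eef_pos: [484.9, -323.8, 180.9]
tcp_rot: [3.141, 0.001, -0.872]
contact_force: [0.2, 0.0, 0.2]
opening: -0.002
```

>>> drive_tool(
  deltas=[
    [0, 0, 3, 0],
    [0, 0, 3, 0],
    [0, 0, 3, 0],
    [0, 0, 2, 0],
    [0, 0, 0, 0],
    [0, 0, 0, 0],
  ],
)

```text
clock: 23.88
eef_pos: [484.1, -323.5, 70.5]
tcp_rot: [3.141, 0.003, -0.866]
contact_force: [0.5, -0.0, 0.6]
opening: -0.001
```

```bash
python3 tabs.py 1; python3 - <<'E'
from h import *
s=r.sense();e=s['eef_pos'];print(e.round(1),s['tcp_rot'].round(3),s['qpos'].round(2))
p,_=cams.grab_frame('wrist');cv2.imwrite('pics/w3.png',cv2.resize(p,(480,360))[:,:,::-1])
a=s['tcp_rot'][2];R=np.array([[np.cos(a),-np.sin(a)],[np.sin(a),np.cos(a)]])
print('hand in turned frame',R.T@(e[:2]-[518.5,-421.8]))
c=cams.camera_params('wrist')
k,l,st,ce=cv2.connectedComponentsWithStats(mask(p,'blue').astype(np.uint8))
for i in range(1,k):
    if st[i,4]>50:
        q=R.T@(ray(c,ce[i],49)[0,:2]-[518.5,-421.8]);print(ce[i].round(),st[i,4],q.round(1))
E
```

```text
23.883 mod90 -0.107 113 mark -0.11133005963739512 48
[ 485.  -324.2   71.9] [ 3.141  0.    -0.867] [-0.59  0.47  1.84  0.    0.83  1.85]
hand in turned frame [-96.05738414  37.61387415]
[217.  78.] 858 [ 5.2 87.2]
[584. 102.] 768 [ -5.  -88.5]
[381. 259.] 496 [-87.1   5.1]
```

View pics/w3.png

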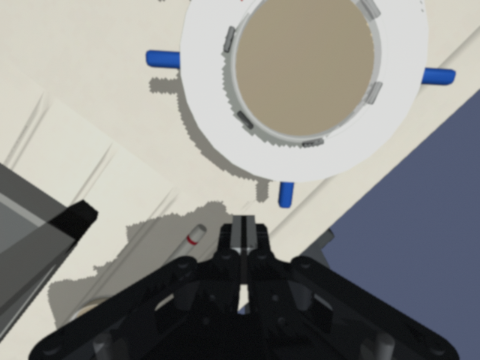

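In the turned frame the tab is at (-87, 5) and the hand at (-96, 37), the same as in the first good flick. The wrist view (480 px wide) shows the tab at (287,194) just right of the tips at (243,217). The pen is well below.

>>> drive_tool(
  deltas=[
    [0, 0, 2.0, 0],
    [0, 0, 2.0, 0],
    [0, 0, 0.5, 0],
    [0, 0, 0, 0],
    [0, 0.6, 0, 0],
    [0, 1.4, 0, 0],
    [0, 1.9, 0, 0],
    [0, 2.0, 0, 0],
    [0, 2.0, 0, 0],
    [-1.0, 0.6, -1.5, 0],
    [-0.5, 0, -2.5, 0],
    [0, 0, -2, 0],
  ],
)

```text
clock: 24.98
eef_pos: [407.7, -368.3, 88.4]
tcp_rot: [3.141, 0.001, -0.869]
contact_force: [1.3, -0.9, 0.5]
opening: -0.002
```

```bash
python3 tabs.py 4; python3 -c "
from h import *
print(r.sense()['eef_pos'],r.sense()['tcp_rot'])"
```

```text
24.983 mod90 -0.319 145 mark 1.2501019627363001 48
25.033 mod90 -0.191 147 mark 1.3767761245967869 46
25.083 mod90 -0.067 114 mark 1.502031741593038 44
25.133 mod90 0.059 108 mark 1.6283871276339896 40
now 25.183 ang mod90 0.185 w 2.517
[ 409.78349029 -369.04089018   88.11688694] [-3.14137237e+00 -2.79969236e-03 -8.67726352e-01]
```

>>> drive_tool(
  deltas=[
    [0, 0, 0, -0.124],
    [0, 0, 0, -0.124],
    [0, 0, 0, -0.124],
    [0, 0, 0, -0.124],
    [0, 0, 0, -0.124],
    [0, 0, 0, -0.124],
    [0, 0, 0, -0.124],
    [1.4, 1.7, 0, 0],
    [1.4, 1.7, 0, 0],
    [1.5, 1.7, 0, 0],
    [0, 0, 0, 0],
    [0, 0, 0, 0],
  ],
)

```text
clock: 26.18
eef_pos: [452.6, -419.2, 85.7]
tcp_rot: [-3.141, 0.001, 0.001]
contact_force: [0.0, -0.0, 0.0]
opening: -0.002
```

>>> drive_tool(
  deltas=[
    [0, 0, 1.5, 0],
    [0, 0, 1.5, 0],
    [0, 0, 1.0, 0],
    [0, 0, 0, 0],
    [0, 0, 0, 0],
    [0, 0, 0, 0],
    [0, 0, 0, 0],
    [0, 0, 0, 0],
    [0, 0, 0, 0],
    [0, 0, 0, 0],
  ],
)

```text
clock: 27.02
eef_pos: [453.0, -419.0, 47.1]
tcp_rot: [3.141, -0.0, 0.001]
contact_force: [-0.8, 0.3, 0.3]
opening: -0.003
```

```bash
python3 tabs.py 3
```

```text
27.017 mod90 -0.522 110 mark -0.5249206142980496 47
27.067 mod90 -0.425 107 mark -0.42498321191396915 47
27.117 mod90 -0.33 105 mark -0.3326385528861304 48
now 27.167 ang mod90 -0.233 w 1.928
```

The mark is about to pass the pointer freely again. I'll hover and brake on the next turn.

>>> drive_tool(
  deltas=[
    [0, 0.1, 0.3, 0],
    [0, 0, 0, 0],
    [0, 0, 0, 0],
    [0, 0, 0, 0],
    [0, 0, 0, 0],
    [0, 0, 0, 0],
    [0, 0, 0, 0],
    [0, 0, 0, 0],
    [0, 0, 0, 0],
    [0, 0, 0, 0],
    [0, 0, 0, 0],
    [0, 0, 0, 0],
  ],
)

```text
clock: 28.17
eef_pos: [452.9, -419.8, 43.7]
tcp_rot: [-3.142, -0.0, 0.001]
contact_force: [0.4, 0.1, 0.5]
opening: 0.004
```

>>> drive_tool(
  deltas=[
    [0, 0, 0, 0],
    [0, 0, 0, 0],
    [0, 0, 0, 0],
    [0, 0, 0, 0],
    [0, 0, 0, 0],
    [0, 0, 0, 0],
    [0, 0, 0, 0],
    [0, 0, 0, 0],
    [0, 0, 0, 0],
    [0, 0, 0, 0],
    [0, 0, 0, 0],
    [0, 0, 0, 0],
  ],
)

```text
clock: 29.17
eef_pos: [452.9, -419.8, 43.7]
tcp_rot: [-3.142, 0.0, 0.001]
contact_force: [0.3, -0.4, -0.7]
opening: -0.0
```

```bash
python3 tabs.py 3
```

```text
29.167 mod90 -0.145 108 mark None 0
29.217 mod90 -0.075 110 mark None 0
29.267 mod90 -0.007 113 mark None 0
now 29.317 ang mod90 0.062 w 1.38
```

>>> drive_tool(
  deltas=[
    [0, 0, 0, 0],
    [0, 0, 0, 0],
    [0, 0, 0, 0],
    [0, 0, 0, 0],
    [0, 0, 0, 0],
    [0, 0, 0, 0],
    [0, 0, 0, 0],
    [0, 0, 0, 0],
    [0, 0, 0, 0],
    [0, 0, 0, 0],
    [0, 0, 0, 0],
    [0, 0, 0, 0],
  ],
)

```text
clock: 30.32
eef_pos: [452.9, -419.8, 43.7]
tcp_rot: [-3.142, 0.0, 0.001]
contact_force: [0.4, -0.5, 0.1]
opening: -0.001
```

>>> drive_tool(
  deltas=[
    [0, 0, 0, 0],
    [0, 0, 0, 0],
    [0, 0, 0, 0],
    [0, 0, 0, 0],
    [0, 0, 0, 0],
    [0, 0, 0, 0],
    [0, 0, 0, 0],
    [0, 0, 0, 0],
    [0, 0, 0, 0],
    [0, 0, 0, 0],
  ],
)

```text
clock: 31.15
eef_pos: [452.9, -419.9, 43.7]
tcp_rot: [-3.142, 0.0, 0.001]
contact_force: [0.3, -0.4, 0.0]
opening: -0.001
```

```bash
python3 tabs.py 4
```

```text
31.15 mod90 0.61 118 mark -0.9632556883612943 46
31.2 mod90 0.657 119 mark -0.9156413533688162 46
31.25 mod90 0.705 116 mark -0.8658305524961067 48
31.3 mod90 0.753 118 mark -0.8194207754676672 48
now 31.35 ang mod90 0.801 w 0.959
```

```bash
python3 tabs.py 1
```

```text
31.35 mod90 -0.77 113 mark -0.7736462513692397 46
```

>>> drive_tool(
  deltas=[
    [0, 0, 0, 0],
    [0, 0, 0, 0],
    [0, 0, 0, 0],
    [0, 0, 0, 0],
    [0, 0, 0, 0],
    [0, 0, 0, 0],
    [0, 0, 0, 0],
    [0, 0, 0, 0],
    [0, 0, 0, 0],
    [0, 0, 0, 0],
    [0, 0, 0.6, 0],
    [0, 0, 0, 0],
  ],
)

```text
clock: 32.4
eef_pos: [453.2, -420.0, 37.3]
tcp_rot: [3.141, -0.001, 0.001]
contact_force: [0.9, -0.7, 5.9]
opening: -0.001
```

>>> drive_tool(
  deltas=[
    [0, 0, 0, 0],
    [0, 0, 0, 0],
  ],
)

```text
clock: 32.57
eef_pos: [453.2, -420.2, 38.0]
tcp_rot: [3.141, -0.001, 0.001]
contact_force: [0.0, 0.1, 5.2]
opening: 0.002
```

```bash
python3 tabs.py 2
```

```text
32.567 mod90 0.047 105 mark 0.04956342658087885 54
32.617 mod90 0.047 105 mark 0.04956342658087885 54
now 32.667 ang mod90 0.047 w -0.0
```

>>> drive_tool(
  deltas=[
    [0, 0, -0.5, 0],
    [0, 0, -2, 0],
    [0, 0, -3, 0],
    [-2, 0, -3, 0],
    [-3, 0, -3, 0],
    [-3, 0, -3, 0],
    [-3, 0, 0, 0],
    [0, 0, 0, 0],
    [0, 0, 0, 0],
    [0, 0, 0, 0],
    [0, 0, 0, 0],
    [0, 0, 0, 0],
  ],
)

```text
clock: 33.67
eef_pos: [344.6, -419.7, 180.9]
tcp_rot: [-3.141, 0.001, 0.002]
contact_force: [0.3, -0.4, 0.5]
opening: -0.0
```

```bash
python3 tabs.py 3; python3 - <<'E'
from h import *
p,_=cams.grab_frame('side');q,_=cams.grab_frame('top')
print('side mark',mark(np.array([517.6,-422.6]),'side',p)[0]+.037)
c=cams.camera_params('top');b=pts('top',q,'blue',49)[:,:2];k=np.hypot(*(b-[519,-421]).T);b=b[(k>78)&(k<104)]
print('tab centre',((b.max(0)+b.min(0))/2).round(1))
a=cv2.resize(q[215:345,315:445],(400,400),interpolation=2);s=cv2.resize(p[215:375,230:430],(400,400))
cv2.imwrite('pics/end.png',cv2.hconcat([a,s])[:,:,::-1])
E
```

```text
33.667 mod90 0.009 153 mark -0.004306504653704288 48
33.717 mod90 0.009 153 mark -0.004306504653704288 48
33.767 mod90 0.009 153 mark -0.004306504653704288 48
now 33.817 ang mod90 0.009 w -0.0
side mark 0.032572615105968775
tab centre [ 518.9 -422. ]
```

View pics/end.png

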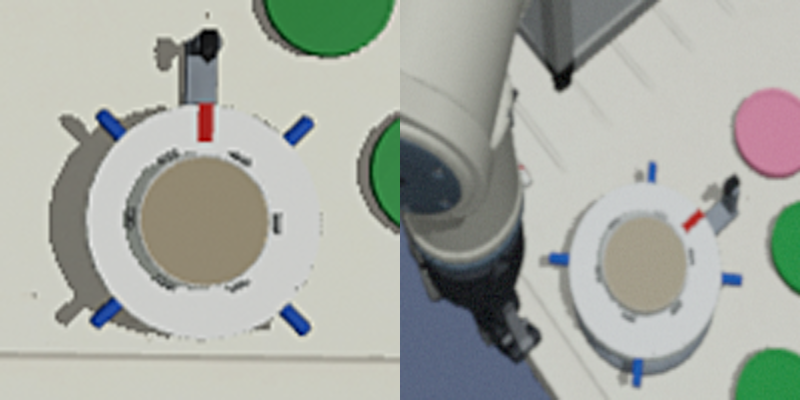

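The mark, at top crop (205,122), lines up with the pointer at (207,43). The disc is at rest, the dish is seated and the hand is clear, so I'm handing in.

```bash
python3 -c "
from rig import job
print(job.sign_off())"
```

```text
the job is handed in; nothing more can be done
None
```

The red mark is parked at the pointer. The top camera reads 0.00–0.01 rad off and the side camera about 0.03 rad (2.5 mm), both inside a centimetre. The disc is at rest, the dish is seated, the turner's centre is within about 1 mm of where it started, and the hand is clear. I signed off at about 34 s.

It took several tries to get there:
- **First flick:** it missed. The shut fingertips sit about 10–16 mm behind the TCP point, not 17 mm ahead as stated, so they passed above the tab.
- **Second flick:** the disc ran at 2.5 rad/s and the mark passed the pointer untouched. My hovering tip then brushed the disc and slowed it, so I lifted off and let it run down.
- **Third flick:** the disc passed the pointer freely and I braked it on a later turn. Lifting the finger let it spring back to about 8 mm from the mark, too close to the limit.
- **Fourth flick:** the disc left at 2.5 rad/s and the mark passed the pointer freely. I braked it one turn later with about 6 N and withdrew; this is the result handed in.

I checked the other dishes, the beaker and the pen only by eye in the images, not by measurement. The hand passed well above the pen.

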